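# Gauge a pick-up shoe gap with a taper feeler blade

### The arm

A 6-joint arm with a two-finger parallel gripper is mounted at the origin on a cart in front of the work surface, level with it; the furniture and walls round the work are solid. World frame = base frame: x ahead of the robot, y to its left, z up, the work surface at z = 0. Lengths are in m, angles in rad, forces in N, time in s.
With the tool pointing down it reaches from about 0.35 to 0.775 m from the base axis. Payload 5.5 kg.
Tool frame: the origin (TCP) lies at the very end of the fingers, on their centre line; the grasp point (between the pads) lies 19 mm behind it; z points along the fingers, x is the direction in which the jaws open and shut, and the axes are right-handed (so a half turn about z gives the same grasp; the last joint's range is limited). The gripper opens to 85 mm and grips with 20 to 120 N. Pads are 22 mm wide; open, the fingers measure 114 mm over their backs; the gripper's body (76 mm by 85 mm) begins 54 mm behind the grasp point. The pads swing forward as they close: fully open they stand 13 mm farther back than shut.
Start: joints at [-1.259, 0.313, 0.046, 1.304, 0, 1.431], TCP at [0.251, -0.517, 0.231] pointing down, gripper open.
Joint ranges: [-2.76, 2.76], [-0.86, 1.69], [-1.03, 1.26], [-2.2, 2.34], [-1.47, 1.5], [-3.14, 3.14]. Speed limits (rad/s): [2.57, 2.57, 3.14, 3.14, 3.14, 3.14].

### API

Orientations are given as a unit quaternion [w, x, y, z].
In Python, from workcell import monitor, eyes, ticket gives the robot as it stands.
- The arm moves only by the tool send_rows, never from a script. Its argument "targets" is a list of rows, each a list of 5 numbers: the shift along the world's x, y, z in m, then the turn about the world's z in degrees, then the closure in counts, from 0 (fully open) to 255 (shut). A call has 1 to 12 rows; each row shifts and turns the commanded pose from where the row before left it; what a row does not reach is not made up. A row lasts 1/10 s, in which the tool goes at most 50 mm and 8.59 degrees, less where a joint would pass 70% of its speed; a pose out of reach is approached as far as the arm can. A call is refused whole if a number of a shift passes 0.05 or a number of a turn 8.59, either way. A call with a gripper value outside its range is refused whole. The fingers move at their own pace and stop on an object; "newtons" is the grip in N (left out, the last holds). Time passes only in rows, so rows that do not move let the fingers close. It gives the time, the measured TCP pose, the force and the opening at its end, in the units of the state.
- monitor.get_state(): the state, without advancing time (a new reading comes with each control period).
- eyes.read_camera(name): name is "scene" or "top" or "wrist"; returns a dict with "img" (420x560x3 uint8, red, green, blue), "z_map" (420x560 float32, m along the optical axis (not along the pixel's ray), 0 where there is no reading), "camera_matrix" (3x3 intrinsics, pixels), "pose" (4x4, takes a point from camera to world coordinates); the wrist camera has in their place "T_tool_cam" (4x4, takes a point from camera to tool coordinates, whose origin is the TCP and whose axes are the tool frame's). Camera axes: x right, y down, z forward; pixel columns grow to the right and rows downward; lengths in m; the calibration is good to about 2 mm. A picture is of the moment at which its call begins: read the wrist's pose just before it.
- ticket.hand_in(): hands the job in, once; it reports no verdict.
Trained networks look in the newest picture that a camera, given by its name, has taken for a name from the list of things; names that differ only in an ending like _2 or _b are one class to them, and where a whole thing is asked for, a point or a joint stands for the part that bears it (a point fixed in the world has none). Each returns a list of dicts, best first, with "conf" (0 to 1); they miss things now and then, are a little off and sometimes report something else, mostly with a low value. They report only what shows in the picture. A call takes as long as a camera call.
- eyes.spot_in(name, camera): "xyz" ([x, y, z] in m, in world coordinates, good to about 4 mm: the middle of the surface that is visible of it).
- eyes.tip_of(name, camera): "xyz" ([x, y, z] in m, in world coordinates, good to about 4 mm: a listed point, or the origin of a listed thing).
The state is a dict: "clock": time; "joint_pos": joint angles; "qvel": joint speeds; "tau": joint torques, N m; "tcp_pos": TCP position; "orientation": TCP orientation; "wrist_force": force on the tool from outside, world axes, zero at the start; "ft_torque": the same for the moment, N m; "finger_gap": finger opening in m.
Only numpy, scipy, OpenCV 4.12 (cv2) and the standard library are available. Lean on these libraries where they do the work, as an engineer would, in place of code of your own. Each camera call takes 0.05 s, during which the arm holds its last target.

### The job

Gauge the gap of the current pick-up: take the steel taper gauge by its red grip, lay its straight edge along the brass rail and slide it, point first and flat, into the gap between the rail and the sprung copper shoe until you feel the shoe just nip the blade. Then let go and leave it there, lying along the rail and lightly held by the shoe. The spring is delicate, so only nip the blade and never force it, and do not push the battery, the cleaning block or the tin about.

Things in the scene. Friction and masses are not known exactly. Their poses are not given: they have to be found in the camera images.
- rail: Brass conductor rail fixed to the worktop, 8 mm wide, 110 mm long, 18 mm high, two black feet on its -x side. Origin on the worktop (z = 0) at the working face: the face is the plane x = 0 of this frame; the bar fills x -8 to 0 mm and runs along y from -30 mm (mouth; the gauge goes in here, moving to +y) to +80 mm. The gap and the shoe are on its +x side.
- gap_line (a point): Point on the rail's working face exactly opposite the shoe's nose, 10 mm up; axes of the rail. The copper shoe, an upright round nose of radius 8 mm, 3 to 17 mm high, stands at +x from here, on a fixed grey unit (46 mm along y, 25 mm high). The clear gap from this point to the resting shoe differs each time, 7 to 17 mm, and is not reported: it must be felt.
- rail_mouth (a point): Mouth end of the rail's working face, 30 mm before gap_line, 10 mm up; axes of the rail. The shoe slides to +x against its spring: yields from 1.5 N, 4 N more per mm. A light nip is up to about 6 N of shoe force: shoe moved 1 mm or so, about 6 mm of blade travel after first touch. Friction makes the push felt along the blade 1 to 2 times the shoe force.
- gauge: Loose taper gauge, 165 mm long, 0.08 kg, lying flat. Origin under the grip's centre; y points along the straight edge to the point, z up. Red grip 14 (x) x 44 (y) x 64 mm high. Steel blade 8 mm thick, from y 32 to 130 mm. Straight edge at x = -7 mm, goes on the rail's face; the other edge, towards the shoe, tapers: blade 4 mm wide at the point, 1 mm wider per 5 mm back, 24 mm at the root.
- gauge_grip (a point): Centre of the gauge's red grip, half-way up (32 mm above its underside); same axes as the gauge. The worktop (z = 0) is a strip between a front edging 42 mm high (x below 0.385 m) and a rear edging 67 mm high (x above 0.575 m); keep the gripper above these.
- gauge_point (a point): The gauge's point: on the straight edge at the very end of the blade, 130 mm ahead (+y) of the grip's centre, 7 mm to -x of it, 4 mm above the underside; same axes.
- battery_1: Bystander: small battery lying flat, 14 x 50 x 14 mm. Origin at its underside.
- track_rubber: Bystander: reddish-brown track cleaning block, 23 x 52 x 13 mm. Origin at its underside.
- screw_tin: Bystander: round tin, 54 mm across, 21 mm high. Origin at its underside.

How it is judged:
On the way:
1. the gauge, held in the fingers, has its point in the mouth between rail and shoe (contact force between the fingers and gauge above 0.5 N and y of gauge_point in the frame of rail above 0 m and x of gauge_point in the frame of rail between -0.003 and 0.006 m and z of gauge_point in the frame of rail below 0.016 m), for 0.1 s.
At the end, for the whole second after the job is handed in: The released gauge lies flat (tilt under 0.1 rad, point under 16 mm high) and along the rail (within 0.07 rad), its point at the rail's face (-3 to +6 mm) and at least 12 mm past the shoe, at rest, nipped so that it bears on the rail with 0.7 to 8 N (x of gauge_point in the frame of rail between -0.003 and 0.006 m and z of gauge_point in the frame of rail below 0.016 m and y of gauge_point in the frame of rail above 0.012 m and angle between the y axis of gauge and the y axis of rail, either way round below 0.07 rad and angle between gauge's own z axis and vertical below 0.1 rad and contact force between gauge and rail between 0.7 and 8 N and linear speed of gauge below 0.01 m/s); the robot touches nothing.
It fails at once if the gauge is forced: more than 15 N between gauge and rail (contact force between gauge and rail above 15 N).
It fails at once if the battery_1 is pushed more than 20 mm (distance of battery_1 from where it was at the start of the episode above 0.02 m).
It fails at once if the track_rubber is pushed more than 20 mm (distance of track_rubber from where it was at the start of the episode above 0.02 m).
It fails at once if the screw_tin is pushed more than 20 mm (distance of screw_tin from where it was at the start of the episode above 0.02 m).
It also fails if it takes over 72 s, if anything falls off the work surface, if the arm or the gripper's body presses on something with over 40 N, if the wrist force passes 120 N, or if a joint passes its speed limit or range.

## Working session

There is one attempt and no reset: what is moved stays moved. The work goes in short steps, Python scripts to look and compute and a tool call to move; the robot and the scene stay as the last step left them, time stands still between calls to the robot, and variables do not carry over. Pictures are saved under pics/ and viewed, and the job is handed in when it is done.

Besides the shell and the picture viewer there is one more tool, called after ">>>" as name(argument=value, ...) on one line, values as JSON. send_rows: Moves the arm, as the interface text tells. Its arguments: {"type":"object","properties":{"targets":{"type":"array"},"newtons":{"type":"number"}},"required":["targets"]}

```bash
ls; mkdir -p pics; python3 - <<'E'
from workcell import monitor, eyes, ticket
import cv2
print(monitor.get_state())
for c in ["scene","top"]:
    r=eyes.read_camera(c); cv2.imwrite(f"pics/{c}0.png",r["img"][:,:,::-1])
    print(c,r["camera_matrix"].tolist(),r["pose"].round(4).tolist())
    for n in ["gauge","rail","battery_1","track_rubber","screw_tin"]:
        print(n,[(d["conf"],[round(v,4) for v in d["xyz"]]) for d in eyes.spot_in(n,c)][:2])
    for n in ["gauge_grip","gauge_point","gap_line","rail_mouth","rail","gauge"]:
        print("tip",n,[(d["conf"],[round(v,4) for v in d["xyz"]]) for d in eyes.tip_of(n,c)][:2])
print(monitor.get_state()["clock"])
E
```

```text
pics
{'clock': 0.0, 'joint_pos': array([-1.25858729e+00,  3.14031263e-01,  4.49650404e-02,  1.30361524e+00,
       -5.96678121e-06,  1.43120909e+00]), 'qvel': array([-0.00160862, -0.00027653,  0.00106882,  0.00170748, -0.00210707,
       -0.00046244]), 'tau': array([ 5.07447703e-05, -4.80624747e+01,  2.98534709e+01,  1.93380163e-02,
        3.34098360e-06,  4.27786233e-06]), 'tcp_pos': array([ 0.25086833, -0.51680439,  0.23038563]), 'orientation': array([-6.04276913e-04,  8.47520210e-01, -5.30762287e-01, -7.23389299e-04]), 'wrist_force': array([-0.07145666,  0.00632959,  0.43099874]), 'ft_torque': array([ 0.03560134,  0.01823017, -0.04646084]), 'finger_gap': 0.08565272297381823}
scene [[383.23222549484814, 0.0, 281.3415671170174], [0.0, 383.23222549484814, 213.96466298077448], [0.0, 0.0, 1.0]] [[-0.6903, -0.3176, 0.6501, -0.303], [-0.7235, 0.2904, -0.6263, 0.7488], [0.0101, -0.9027, -0.4302, 0.5745], [0.0, 0.0, 0.0, 1.0]]
gauge []
rail [(0.58, [0.4852, 0.1976, 0.0113])]
battery_1 []
track_rubber []
screw_tin [(0.63, [0.4381, 0.3904, 0.0226])]
tip gauge_grip []
tip gauge_point []
tip 
[... 305 characters left out ...]
9994, -0.0237, -0.0271, 0.0143], [0.0295, -0.1036, -0.9942, 1.3137], [0.0, 0.0, 0.0, 1.0]]
gauge [(0.57, [0.4822, -0.2761, 0.009]), (0.45, [0.481, 0.1913, 0.0168])]
rail [(0.72, [0.4863, 0.194, 0.0181])]
battery_1 [(0.66, [0.408, -0.4074, 0.0182])]
track_rubber [(0.59, [0.4146, 0.051, 0.0108])]
screw_tin [(0.65, [0.4418, 0.3871, 0.0214]), (0.24, [0.484, 0.1911, 0.0175])]
tip gauge_grip [(0.7, [0.493, -0.3028, 0.0299])]
tip gauge_point [(0.78, [0.4512, -0.1879, 0.0041])]
tip gap_line [(0.75, [0.4483, -0.1836, 0.005]), (0.57, [0.4907, 0.168, 0.0076])]
tip rail_mouth [(0.69, [0.4483, -0.1832, 0.0032]), (0.47, [0.4912, 0.143, 0.0068])]
tip rail []
tip gauge [(0.63, [0.487, -0.3078, 0.0035])]
1.2
```

View pics/scene0.png

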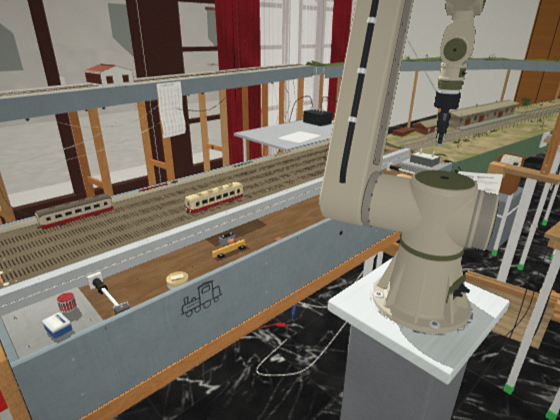

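View pics/top0.png

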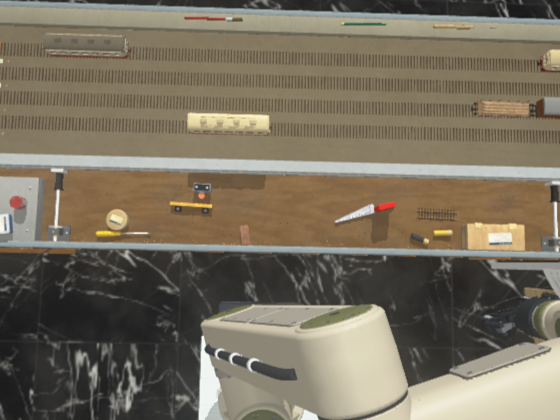

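>>> send_rows(targets=[[0.023, 0.025, 0, 8.1, 0], [0.023, 0.025, 0, 8.1, 0], [0.023, 0.025, 0, 8.1, 0], [0.023, 0.025, 0, 8.1, 0], [0.023, 0.025, 0, 8.1, 0], [0.023, 0.025, 0, 8.1, 0], [0.023, 0.025, 0, 8.1, 0], [0.023, 0.025, 0, 8.1, 0], [0.023, 0.025, 0, 8.1, 0], [0.023, 0.025, 0, 8.1, 0], [0, 0, 0, 0, 0], [0, 0, 0, 0, 0]])

```text
clock: 2.4
tcp_pos: [0.4814, -0.2668, 0.2313]
orientation: [0.0, 0.989, 0.147, -0.0]
wrist_force: [0.4, -0.9, 0.3]
finger_gap: 0.0853
```

```bash
python3 - <<'E'
from workcell import monitor, eyes, ticket
import cv2,numpy as np
s=monitor.get_state(); print(s["tcp_pos"],s["orientation"],s["clock"],s["wrist_force"])
r=eyes.read_camera("wrist"); cv2.imwrite("pics/w1.png",r["img"][:,:,::-1])
np.savez("w1.npz",img=r["img"],z=r["z_map"],K=r["camera_matrix"],T=r["T_tool_cam"],p=s["tcp_pos"],q=s["orientation"])
print(r["T_tool_cam"].round(4).tolist(),r["camera_matrix"].tolist())
for n in ["gauge_grip","gauge_point"]:
        print("tip",n,[(d["conf"],[round(v,4) for v in d["xyz"]]) for d in eyes.tip_of(n,"wrist")][:2])
E
```

```text
[ 0.48135412 -0.26680416  0.23126211] [ 1.02589199e-04  9.89115594e-01  1.47140456e-01 -1.30830707e-04] 2.4 [ 0.37381565 -0.91216765  0.3085422 ]
[[1.0, 0.0007, 0.0005, 0.0001], [-0.0008, 0.9632, 0.2689, -0.0671], [-0.0003, -0.2689, 0.9632, -0.143], [0.0, 0.0, 0.0, 1.0]] [[316.78040309654205, 0.0, 288.07959505238324], [0.0, 316.78040309654205, 210.67754301044363], [0.0, 0.0, 1.0]]
tip gauge_grip [(0.91, [0.4921, -0.3086, 0.033])]
tip gauge_point [(0.73, [0.4516, -0.1833, 0.0039])]
```

View pics/w1.png

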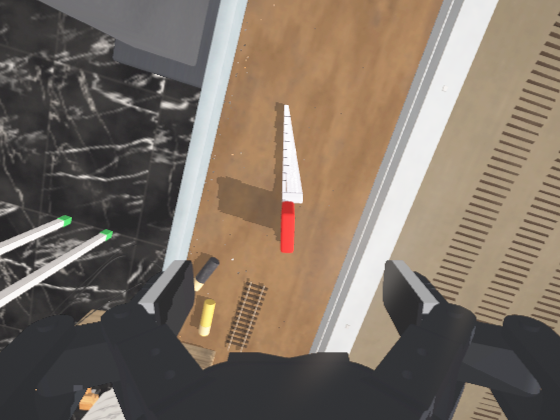

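```bash
cat > h.py <<'E'
import numpy as np,cv2
from scipy.spatial.transform import Rotation as R
def cloud(f):
    d=np.load(f); K=d["K"]; z=d["z"]
    v,u=np.mgrid[:z.shape[0],:z.shape[1]]
    P=np.stack([(u-K[0,2])/K[0,0]*z,(v-K[1,2])/K[1,1]*z,z],-1)
    T=d["T"]; P=P@T[:3,:3].T+T[:3,3]
    q=d["q"]; W=R.from_quat([q[1],q[2],q[3],q[0]]).as_matrix()
    return d["img"],P@W.T+d["p"],z
E
python3 - <<'E'
from h import *
img,P,z=cloud("w1.npz"); i=img.astype(int)
red=(i[...,0]>150)&(i[...,1]<70)&(i[...,2]<80); red[:150]=0
A=P[red&(P[...,2]>0.055)]; print(len(A),A.mean(0),P[red][:,2].min(),P[red][:,2].max())
rc=cv2.minAreaRect((A[:,:2]*1e4).astype(np.float32)); print(rc)
# strips: blade height 5..12mm region
m=np.zeros_like(red); m[95:205,270:310]=1
m&=(P[...,2]>0.004)&(P[...,2]<0.02)&(z>0)
B=P[m]; print(len(B),np.median(B[:,2]))
for v in range(100,206,7):
    k=np.where(m[v])[0]
    if len(k): print(v,k.min(),k.max(),P[v,k.min()].round(4),P[v,k.max()].round(4))
E
python3 -c "
import cv2;a=cv2.imread('pics/w1.png')[90:270,220:360];cv2.imwrite('pics/w1z.png',cv2.resize(a,None,fx=3.3,fy=3.3))"
```

```text
149 [ 0.48766092 -0.30150651  0.06466264] 0.00018448645447136092 0.37423308168602704
((4821.1572265625, -2651.29052734375), (120.45987701416016, 1310.200927734375), 12.580945014953613)
1232 0.008564082103132906
107 285 288 [ 0.4541 -0.1881  0.0093] [ 0.4572 -0.1871  0.0071]
114 285 289 [ 0.4562 -0.1952  0.0088] [ 0.4604 -0.1938  0.0073]
121 285 290 [ 0.4583 -0.2023  0.0081] [ 0.4636 -0.2007  0.009 ]
128 284 291 [ 0.4594 -0.2098  0.0082] [ 0.4669 -0.2075  0.0083]
135 284 293 [ 0.4616 -0.2171  0.008 ] [ 0.4713 -0.2142  0.0078]
142 284 294 [ 0.4638 -0.2244  0.0093] [ 0.4747 -0.2212  0.0078]
149 284 295 [ 0.4661 -0.232   0.0072] [ 0.4781 -0.2283  0.0081]
156 284 296 [ 0.4684 -0.2396  0.0072] [ 0.4815 -0.2354  0.0091]
163 284 297 [ 0.4707 -0.2472  0.0082] [ 0.4851 -0.243   0.0067]
170 283 298 [ 0.4719 -0.2552  0.0086] [ 0.4885 -0.25    0.0091]
177 283 299 [ 0.4742 -0.2628  0.0096] [ 0.4921 -0.2576  0.0081]
184 283 300 [ 0.4766 -0.2709  0.0088] [ 0.4956 -0.2651  0.0087]
191 283 302 [ 0.479  -0.2788  0.0092] [ 0.5004 -0.2724  0.0087]
198 283 302 [ 0.4814 -0.2867  0.0102] [ 0.5028 -0.2801  0.0104]
```

View pics/w1z.png

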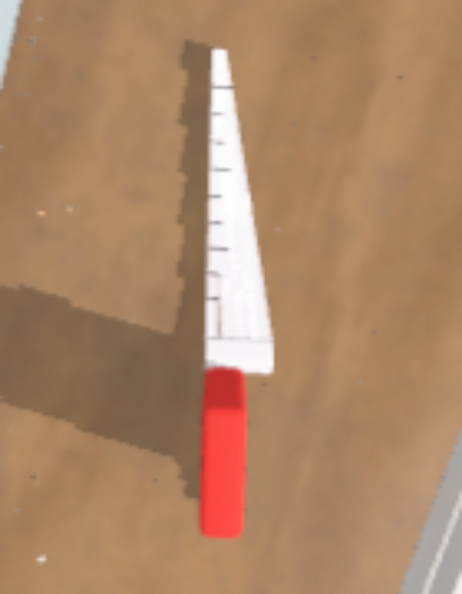

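```bash
python3 - <<'E'
from h import *
img,P,z=cloud("w1.npz"); i=img.astype(int)
red=(i[...,0]>120)&(i[...,1]<70)&(i[...,2]<80); red[:190]=0;red[260:]=0;red[:,:275]=0;red[:,300:]=0
m=red&(P[...,2]>0.058)
A=P[m]; print(len(A),A.mean(0)); v,u=np.where(m);print(u.min(),u.max(),v.min(),v.max())
print(cv2.minAreaRect((A[:,:2]*1e4).astype(np.float32)))
E
```

```text
138 [ 0.48765004 -0.30257694  0.06531171]
281 293 205 251
((4820.67822265625, -2651.3974609375), (119.47843933105469, 1310.200927734375), 12.580945014953613)
```

```bash
cat >> h.py <<'E'
def ray(f,uv,h):
    d=np.load(f); K=d["K"]
    c=np.array([(uv[0]-K[0,2])/K[0,0],(uv[1]-K[1,2])/K[1,1],1.])
    T=d["T"]; q=d["q"]; W=R.from_quat([q[1],q[2],q[3],q[0]]).as_matrix()
    o=W@T[:3,3]+d["p"]; r=W@T[:3,:3]@c
    return o+r*(h-o[2])/r[2]
E
python3 - <<'E'
from h import *
img,P,z=cloud("w1.npz"); i=img.astype(int)
for uv in [(281.6,213),(294,213),(281,252),(293.7,252),(287.5,232.5)]:print(uv,ray("w1.npz",uv,0.064).round(4))
print(ray("w1.npz",(285,104.5),0.008),ray("w1.npz",(282.3,202),0.008))
print(P[205:255:5,287].round(3))
E
```

```text
(281.6, 213) [ 0.4817 -0.2897  0.064 ]
(294, 213) [ 0.4937 -0.286   0.064 ]
(281, 252) [ 0.4933 -0.3309  0.064 ]
(293.7, 252) [ 0.5061 -0.327   0.064 ]
(287.5, 232.5) [ 0.4935 -0.308   0.064 ]
[ 0.45327313 -0.18559919  0.008     ] [ 0.48210438 -0.29208989  0.008     ]
[[ 0.487 -0.288  0.031]
 [ 0.487 -0.288  0.051]
 [ 0.488 -0.29   0.064]
 [ 0.489 -0.295  0.065]
 [ 0.491 -0.3    0.065]
 [ 0.492 -0.306  0.064]
 [ 0.494 -0.311  0.064]
 [ 0.495 -0.316  0.064]
 [ 0.497 -0.322  0.064]
 [ 0.499 -0.326  0.066]]
```

>>> send_rows(targets=[[0.004, -0.014, -0.035, -0.5, 0], [0.004, -0.014, -0.035, -0.5, 0], [0.004, -0.0135, -0.035, -0.5, 0], [0, 0, -0.026, 0, 0], [0, 0, -0.026, 0, 0], [0, 0, -0.026, 0, 0], [0, 0, -0.0263, 0, 0], [0, 0, 0, 0, 0], [0, 0, 0, 0, 0]])

```text
clock: 3.45
tcp_pos: [0.4923, -0.3095, 0.0221]
orientation: [-0.0, 0.991, 0.133, -0.0]
wrist_force: [0.3, -0.4, 0.6]
finger_gap: 0.0855
```

```bash
cat > snap.py <<'E'
import sys,cv2,numpy as np
from workcell import monitor, eyes
n=sys.argv[1]
s=monitor.get_state(); print(s["tcp_pos"].round(4),s["orientation"].round(4),s["clock"],s["wrist_force"].round(2))
r=eyes.read_camera("wrist"); cv2.imwrite(f"pics/{n}.png",r["img"][:,:,::-1])
np.savez(n+".npz",img=r["img"],z=r["z_map"],K=r["camera_matrix"],T=r["T_tool_cam"],p=s["tcp_pos"],q=s["orientation"])
E
python3 snap.py w2
```

```text
[ 0.4923 -0.3095  0.0221] [-4.000e-04  9.911e-01  1.330e-01 -3.000e-04] 3.45 [ 0.26 -0.44  0.58]
```

View pics/w2.png

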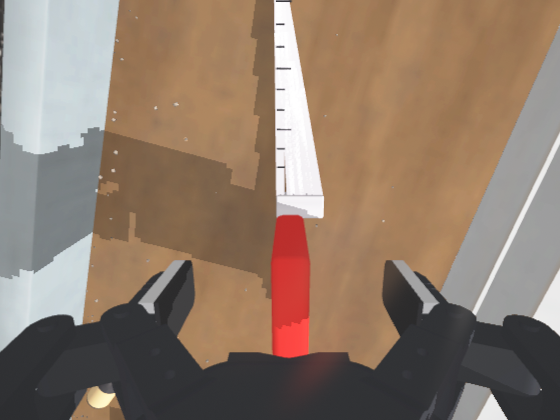

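>>> send_rows(targets=[[0, 0, 0, 0, 255], [0, 0, 0, 0, 255], [0, 0, 0, 0, 255], [0, 0, 0, 0, 255], [0, 0, 0, 0, 255], [0, 0, 0, 0, 255], [0, 0, 0, 0, 255], [0, 0, 0, 0, 255]], newtons=40)

```text
clock: 4.3
tcp_pos: [0.4933, -0.3089, 0.0224]
orientation: [0.0, 0.991, 0.134, 0.0]
wrist_force: [0.1, 0.2, 3.7]
finger_gap: 0.0137
```

>>> send_rows(targets=[[0, 0, 0.035, 0, 255], [0, 0, 0.035, 0, 255], [0, 0.02, 0.03, 0, 255], [-0.005, 0.04, 0, -2, 255], [-0.005, 0.04, 0, -2, 255], [-0.005, 0.04, 0, -2, 255], [-0.005, 0.04, 0, -2, 255], [-0.005, 0.04, 0, -2, 255], [-0.005, 0.04, 0, -2, 255], [-0.005, 0.04, 0, -2, 255], [-0.005, 0.035, 0, -1.4, 255], [0, 0, 0, 0, 255]])

```text
clock: 5.5
tcp_pos: [0.4513, 0.0296, 0.1216]
orientation: [-0.001, 1.0, 0.002, -0.001]
wrist_force: [0.5, -1.0, -0.7]
finger_gap: 0.0138
```

>>> send_rows(targets=[[0, 0, 0, 0, 255], [0, 0, 0, 0, 255], [0, 0, 0, 0, 255]])

```text
clock: 5.8
tcp_pos: [0.4533, 0.0251, 0.1219]
orientation: [0.0, 1.0, -0.001, 0.0]
wrist_force: [-0.5, -0.4, -0.5]
finger_gap: 0.0137
```

```bash
python3 snap.py w3
```

```text
[0.4533 0.0251 0.1219] [ 1.e-04  1.e+00 -1.e-03  0.e+00] 5.8 [-0.48 -0.43 -0.49]
```

View pics/w3.png

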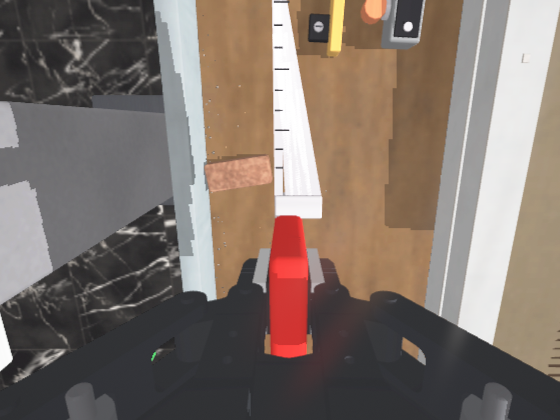

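>>> send_rows(targets=[[-0.01, 0.035, 0.01, 0, 255], [-0.01, 0.035, 0.01, 0, 255], [0, 0.03, 0.01, 0, 255], [0, 0, 0, 0, 255], [0, 0, 0, 0, 255], [0, 0, 0, 0, 255]])

```text
clock: 6.45
tcp_pos: [0.433, 0.1251, 0.1516]
orientation: [0.0, 1.0, -0.001, -0.0]
wrist_force: [0.3, 0.4, -0.4]
finger_gap: 0.0133
```

```bash
python3 snap.py w4; python3 - <<'E'
from workcell import eyes
for n in ["gap_line","rail_mouth","gauge_point"]:
        print("tip",n,[(d["conf"],[round(v,4) for v in d["xyz"]]) for d in eyes.tip_of(n,"wrist")][:2])
E
python3 -c "
import cv2;a=cv2.imread('pics/w4.png')[0:210,240:520];cv2.imwrite('pics/w4z.png',cv2.resize(a,None,fx=2.8,fy=2.8,interpolation=cv2.INTER_CUBIC))"
```

```text
[0.433  0.1251 0.1516] [ 2.e-04  1.e+00 -8.e-04 -3.e-04] 6.45 [ 0.31  0.43 -0.36]
tip gap_line [(0.59, [0.4943, 0.1732, 0.0115])]
tip rail_mouth [(0.95, [0.4914, 0.1397, 0.0108])]
tip gauge_point []
```

View pics/w4z.png

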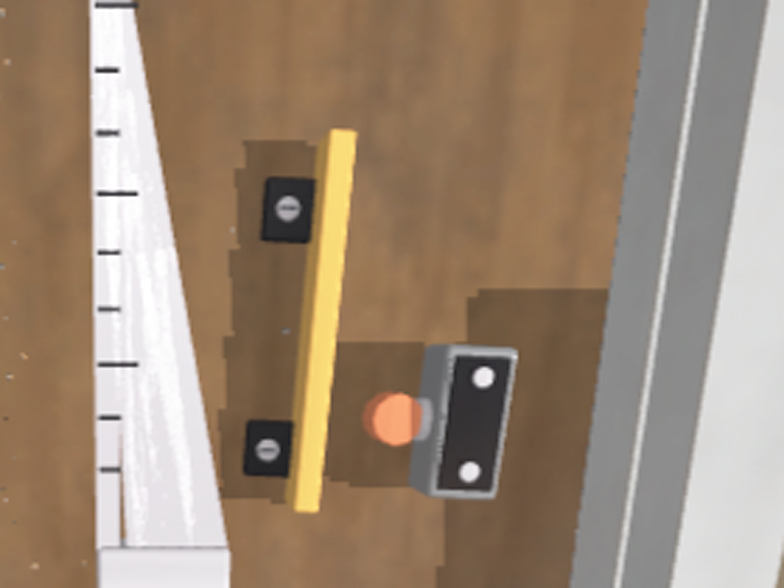

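```bash
python3 - <<'E'
from h import *
f="w4.npz"
Z=lambda x,y:(240+x/2.8-.3,y/2.8-.3)
a=ray(f,Z(357,131),.018); b=ray(f,Z(318.5,512),.018)
a2=ray(f,Z(330,129),.018); b2=ray(f,Z(295,510),.018)
print(a,b,np.linalg.norm(a-b),a2,b2,np.linalg.norm(a-a2),np.linalg.norm(b-b2))
for p,q in((a,b),(a2,b2)): print("yaw",np.degrees(np.arctan2(-(p-q)[0],(p-q)[1])))
d=(a-b)/np.linalg.norm(a-b); print("gap",b+d*.03)
c=ray(f,Z(395,419),.017); print("shoe",c, "along",(c-b)@d,"perp",(c-b)@np.array([d[1],-d[0],0]))
for x in(369,421): print(ray(f,Z(x,419),.017))
print("grip->", ray(f,Z(108,547),.1405))
img,P,z=cloud(f)
# blade straight edge in image: yaw in tool
for v in (5,60,120,180): 
    print(v, P[v,int(240+100/2.8)])
E
```

```text
[0.49621877 0.25002274 0.018     ] [0.49131023 0.14087664 0.018     ] 0.10925642054212066 [0.48855455 0.25054134 0.018     ] [0.48385659 0.14152221 0.018     ] 0.007681753665637454 0.007481547252440132
yaw -2.57498240692745
yaw -2.467517133859598
gap [0.49265804 0.17084635 0.018     ]
shoe [0.51350672 0.16971442 0.017     ] along 0.029805882245269106 perp 0.020878488496637752
[0.50549329 0.16972072 0.017     ]
[0.52152016 0.16970812 0.017     ]
grip-> [0.42861949 0.15741803 0.1405    ]
5 [0.42789906 0.24130613 0.13825027]
60 [0.42761916 0.21954265 0.13772382]
120 [0.42727444 0.19337872 0.13688419]
180 [0.43352971 0.1923895  0.2945324 ]
```

```bash
python3 - <<'E'
from h import *
f="w4.npz"
img=np.load(f)["img"].astype(int); g=cv2.cvtColor(np.load(f)["img"],cv2.COLOR_RGB2GRAY).astype(float)
pts=[]
for v in range(3,188,5):
    row=g[v,260:285]; k=np.argmax(np.diff(row)); th=(row[max(k-2,0)]+row[min(k+3,24)])/2
    # subpixel crossing
    for j in range(max(k-2,0),k+3):
        if row[j]<th<=row[j+1]: pts.append(ray(f,(260+j+(th-row[j])/(row[j+1]-row[j]),v),.1374)[:2])
p=np.array(pts); c=np.polyfit(p[:,1],p[:,0],1); r=p[:,0]-np.polyval(c,p[:,1]); k=abs(r)<.001
c=np.polyfit(p[k,1],p[k,0],1); print(len(p),k.sum(),c,"yaw",np.degrees(-c[0]), r.std())
print("edge x at tcp y", np.polyval(c,.1251), "tcp x .433")
E
python3 -c "
import cv2;a=cv2.imread('pics/w4.png')[150:400,200:380];cv2.imwrite('pics/w4y.png',cv2.resize(a,None,fx=2.4,fy=2.4,interpolation=cv2.INTER_CUBIC))"
```

```text
Traceback (most recent call last):
IndexError: index 25 is out of bounds for axis 0 with size 25
```

View pics/w4y.png

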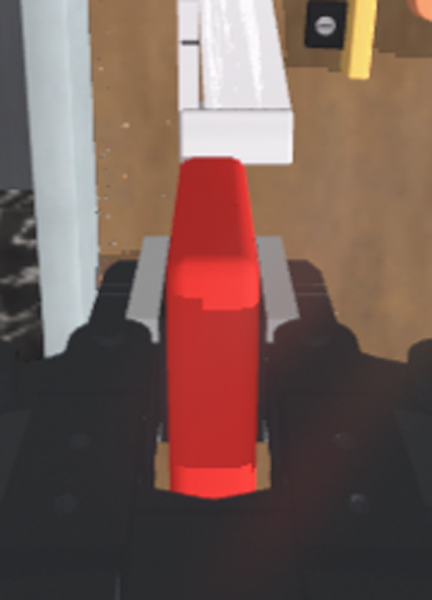

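```bash
python3 - <<'E'
from h import *
f="w4.npz"
g=cv2.cvtColor(np.load(f)["img"],cv2.COLOR_RGB2GRAY).astype(float)
pts=[]
for v in range(3,188,5):
    row=g[v,262:282]; th=190
    j=np.where((row[:-1]<th)&(row[1:]>=th))[0]
    if len(j):
        j=j[0]; pts.append(ray(f,(262+j+(th-row[j])/(row[j+1]-row[j]),v),.1374)[:2])
p=np.array(pts); c=np.polyfit(p[:,1],p[:,0],1); r=p[:,0]-np.polyval(c,p[:,1]); k=abs(r)<.0007
c=np.polyfit(p[k,1],p[k,0],1); print(len(p),k.sum(),c,"yaw",np.degrees(-c[0]), r.std())
print("edge x at tcp y", np.polyval(c,.1251), "y range",p[:,1].min(),p[:,1].max())
E
```

```text
36 36 [-0.00059539  0.42663719] yaw 0.03411353873317783 4.762296574239286e-05
edge x at tcp y 0.42656271032927623 y range 0.1629244121220043 0.24233843085085455
```

>>> send_rows(targets=[[0.015, -0.035, 0, -0.8, 255], [0.015, -0.035, 0, -0.8, 255], [0.016, -0.035, 0, -0.8, 255], [0.0156, -0.0245, -0.02, 0, 255], [0, 0, -0.03, 0, 255], [0, 0, -0.03, 0, 255], [0, 0, -0.025, 0, 255], [0, 0, -0.013, 0, 255], [0, 0, 0, 0, 255], [0, 0, 0, 0, 255]])

```text
clock: 7.65
tcp_pos: [0.4946, -0.0037, 0.0341]
orientation: [-0.0, 1.0, -0.021, -0.0]
wrist_force: [1.0, 1.2, -0.4]
finger_gap: 0.0135
```

```bash
python3 snap.py w5
```

```text
[ 0.4946 -0.0037  0.0341] [-0.000e+00  9.998e-01 -2.140e-02 -2.000e-04] 7.65 [ 1.01  1.18 -0.44]
```

View pics/w5.png

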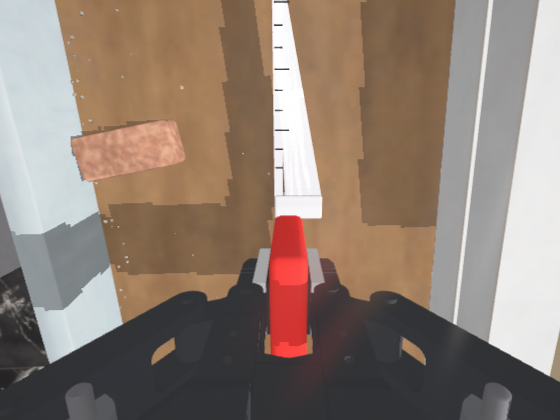

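>>> send_rows(targets=[[0.001, 0, -0.005, 0, 255], [0, 0, -0.0055, 0, 255], [0.0004, 0.009, 0, 0, 255], [0.0004, 0.009, 0, 0, 255], [0.0004, 0.009, 0, 0, 255], [0, 0, 0, 0, 255], [0, 0, 0, 0, 255]])

```text
clock: 8.4
tcp_pos: [0.4969, 0.0242, 0.0236]
orientation: [0.0, 1.0, -0.02, 0.0]
wrist_force: [-0.5, 0.0, -0.2]
finger_gap: 0.0136
```

```bash
python3 - <<'E'
from workcell import monitor, eyes
import cv2,numpy as np
f=[]
for c in ["scene","top"]:
    s=monitor.get_state(); f.append(s["wrist_force"].round(2))
    r=eyes.read_camera(c); np.savez(c+"6.npz",img=r["img"],z=r["z_map"],K=r["camera_matrix"],T=r["pose"])
    a=r["img"][:,:,::-1]
    a=a[190:320,100:280] if c=="scene" else a[175:240,150:330]
    cv2.imwrite(f"pics/{c}6.png",cv2.resize(a,None,fx=4.2,fy=4.2,interpolation=cv2.INTER_CUBIC))
print(f,s["tcp_pos"])
E
```

```text
[array([-0.48,  0.01, -0.18]), array([-0.01,  0.07, -0.24])] [0.4969264  0.0239255  0.02362629]
```

View pics/scene6.png

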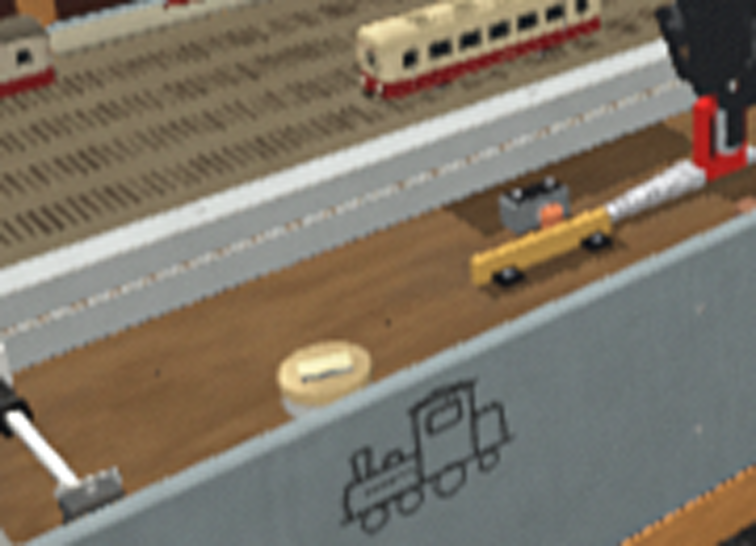

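View pics/top6.png

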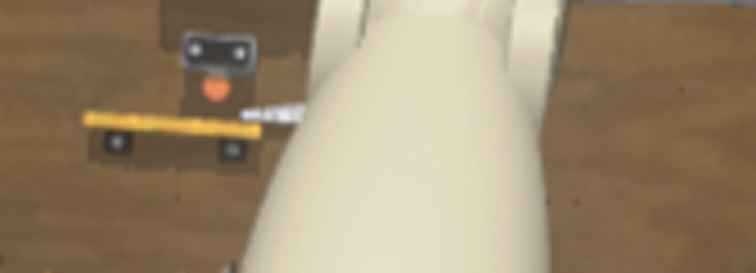

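>>> send_rows(targets=[[0.0003, 0.008, 0, 0, 255], [0.0003, 0.008, 0, 0, 255], [0.0004, 0.008, 0, 0, 255], [0.0004, 0.008, 0, 0, 255], [0, 0, 0, 0, 255], [0, 0, 0, 0, 255], [0, 0, 0, 0, 255]])

```text
clock: 9.2
tcp_pos: [0.4983, 0.0556, 0.0235]
orientation: [0.0, 1.0, -0.021, 0.0]
wrist_force: [0.3, 0.4, -0.6]
finger_gap: 0.0135
```

```bash
cat > fs.py <<'E'
from workcell import monitor
s=monitor.get_state();p=s["tcp_pos"]
import numpy as np
O=np.array([.4927,.1708]);d=np.array([.0436,.999]);n=np.array([.999,-.0436])
v=p[:2]-O
print("t",round(s["clock"],2),p.round(4),"yaw",round(float(np.degrees(2*np.arctan2(s["orientation"][2],s["orientation"][1]))),2),"pt yr %.4f xr %.4f"%(v@d+.13,v@n-.0065))
w=s["wrist_force"];print("F",w.round(2),"along %.2f normal %.2f"%(w[:2]@d,w[:2]@n),"M",s["ft_torque"].round(3),"gap",s["finger_gap"])
E
python3 fs.py
```

```text
t 9.2 [0.4983 0.0556 0.0235] yaw -2.41 pt yr 0.0152 xr 0.0041
F [ 0.32  0.43 -0.55] along 0.45 normal 0.30 M [-0.036  0.009 -0.056] gap 0.013543787204435965
```

>>> send_rows(targets=[[-0.001, 0, 0, 0, 255], [-0.001, 0, 0, 0, 255], [-0.0005, 0, 0, 0, 255], [0, 0, 0, 0, 255], [0, 0, 0, 0, 255]])

```text
clock: 9.7
tcp_pos: [0.4957, 0.0556, 0.0236]
orientation: [0.0, 1.0, -0.021, 0.0]
wrist_force: [-0.2, 0.3, -0.5]
finger_gap: 0.0135
```

```bash
python3 fs.py
```

```text
t 9.7 [0.4957 0.0556 0.0236] yaw -2.42 pt yr 0.0150 xr 0.0016
F [-0.2   0.25 -0.5 ] along 0.24 normal -0.21 M [ 0.006 -0.002 -0.046] gap 0.013513820103760487
```

>>> send_rows(targets=[[-0.0005, 0, 0, 0, 255], [0, 0, 0, 0, 255], [0, 0, 0, 0, 255]])

```text
clock: 10.0
tcp_pos: [0.4952, 0.0556, 0.0235]
orientation: [0.0, 1.0, -0.021, 0.0]
wrist_force: [-0.1, 0.6, -0.3]
finger_gap: 0.0133
```

```bash
python3 fs.py
```

```text
t 10.0 [0.4952 0.0556 0.0235] yaw -2.41 pt yr 0.0151 xr 0.0011
F [-0.09  0.63 -0.27] along 0.62 normal -0.11 M [0.037 0.02  0.023] gap 0.013267275448523456
```

>>> send_rows(targets=[[-0.0005, 0, 0, 0, 255], [0, 0, 0, 0, 255], [0, 0, 0, 0, 255]])

```text
clock: 10.3
tcp_pos: [0.4947, 0.0557, 0.0235]
orientation: [0.0, 1.0, -0.021, 0.0]
wrist_force: [0.8, -0.4, -1.1]
finger_gap: 0.0135
```

```bash
python3 fs.py
```

```text
t 10.3 [0.4947 0.0557 0.0235] yaw -2.41 pt yr 0.0151 xr 0.0005
F [ 0.83 -0.38 -1.12] along -0.34 normal 0.85 M [ 0.01  -0.007 -0.004] gap 0.013465201720209798
```

>>> send_rows(targets=[[-0.0003, 0, 0, 0, 255], [0, 0, 0, 0, 255], [0, 0, 0, 0, 255]])

```text
clock: 10.6
tcp_pos: [0.4945, 0.0556, 0.0235]
orientation: [0.0, 1.0, -0.021, 0.0]
wrist_force: [0.5, 0.1, 0.2]
finger_gap: 0.0137
```

```bash
python3 fs.py
```

```text
t 10.6 [0.4945 0.0556 0.0235] yaw -2.42 pt yr 0.0150 xr 0.0003
F [0.45 0.11 0.2 ] along 0.13 normal 0.45 M [0.017 0.025 0.011] gap 0.013692412043906548
```

>>> send_rows(targets=[[-0.0003, 0, 0, 0, 255], [0, 0, 0, 0, 255], [0, 0, 0, 0, 255]])

```text
clock: 10.9
tcp_pos: [0.4942, 0.0556, 0.0235]
orientation: [0.0, 1.0, -0.021, 0.0]
wrist_force: [-0.1, -0.4, -1.3]
finger_gap: 0.0133
```

```bash
python3 fs.py
```

```text
t 10.9 [0.4942 0.0556 0.0235] yaw -2.41 pt yr 0.0150 xr -0.0000
F [-0.09 -0.35 -1.29] along -0.36 normal -0.08 M [-0.004 -0.027  0.036] gap 0.013335051812054462
```

>>> send_rows(targets=[[-0.0003, 0, 0, 0, 255], [0, 0, 0, 0, 255], [0, 0, 0, 0, 255]])

```text
clock: 11.2
tcp_pos: [0.494, 0.0557, 0.0236]
orientation: [-0.0, 1.0, -0.021, 0.0]
wrist_force: [1.1, 0.1, -1.6]
finger_gap: 0.0133
```

```bash
python3 fs.py
```

```text
t 11.2 [0.494  0.0557 0.0236] yaw -2.42 pt yr 0.0150 xr -0.0002
F [ 1.05  0.1  -1.58] along 0.15 normal 1.05 M [ 0.005 -0.151 -0.095] gap 0.013329786871300865
```

>>> send_rows(targets=[[0, 0, 0, 0, 255], [0, 0, 0, 0, 255]])

```text
clock: 11.4
tcp_pos: [0.494, 0.0557, 0.0236]
orientation: [-0.0, 1.0, -0.021, 0.0]
wrist_force: [0.6, 0.0, -0.6]
finger_gap: 0.0133
```

```bash
python3 fs.py
```

```text
t 11.4 [0.494  0.0557 0.0236] yaw -2.42 pt yr 0.0150 xr -0.0002
F [ 0.55  0.04 -0.62] along 0.07 normal 0.55 M [ 0.015 -0.208 -0.06 ] gap 0.01332664854751537
```

>>> send_rows(targets=[[-0.0003, 0, 0, 0, 255], [0, 0, 0, 0, 255], [0, 0, 0, 0, 255]])

```text
clock: 11.7
tcp_pos: [0.4938, 0.0556, 0.0236]
orientation: [-0.0, 1.0, -0.021, 0.0]
wrist_force: [1.2, 0.0, -1.2]
finger_gap: 0.0134
```

```bash
python3 fs.py
```

```text
t 11.7 [0.4938 0.0556 0.0236] yaw -2.42 pt yr 0.0150 xr -0.0004
F [ 1.19  0.03 -1.18] along 0.09 normal 1.18 M [ 0.062 -0.3   -0.227] gap 0.013377388805849285
```

>>> send_rows(targets=[[0.0002, 0.004, 0, 0, 255], [0.0002, 0.004, 0, 0, 255], [0.0001, 0.002, 0, 0, 255], [0, 0, 0, 0, 255], [0, 0, 0, 0, 255]])

```text
clock: 12.2
tcp_pos: [0.4942, 0.0661, 0.0235]
orientation: [-0.0, 1.0, -0.021, 0.0]
wrist_force: [2.3, 2.0, -1.0]
finger_gap: 0.0134
```

```bash
python3 fs.py
```

```text
t 12.2 [0.4942 0.0661 0.0235] yaw -2.39 pt yr 0.0255 xr -0.0004
F [ 2.33  1.99 -1.02] along 2.09 normal 2.24 M [ 0.186 -0.433 -0.25 ] gap 0.01341784794571196
```

>>> send_rows(targets=[[0.0001, 0.003, 0, 0, 255], [0.0001, 0.003, 0, 0, 255], [0, 0, 0, 0, 255], [0, 0, 0, 0, 255]])

```text
clock: 12.6
tcp_pos: [0.4944, 0.0719, 0.0235]
orientation: [-0.0, 1.0, -0.021, 0.0]
wrist_force: [2.4, 0.5, -1.8]
finger_gap: 0.0135
```

```bash
python3 fs.py
```

```text
t 12.6 [0.4944 0.0719 0.0235] yaw -2.4 pt yr 0.0313 xr -0.0005
F [ 2.4   0.49 -1.81] along 0.60 normal 2.38 M [ 0.031 -0.562 -0.299] gap 0.013462574070299051
```

>>> send_rows(targets=[[0.0003, 0.002, 0, 0, 255], [0.0001, 0.002, 0, 0, 255], [0, 0, 0, 0, 255], [0, 0, 0, 0, 255]])

```text
clock: 13.0
tcp_pos: [0.4947, 0.0758, 0.0235]
orientation: [-0.0, 1.0, -0.021, 0.0]
wrist_force: [2.6, -0.5, -1.6]
finger_gap: 0.0133
```

```bash
python3 fs.py
```

```text
t 13.0 [0.4947 0.0758 0.0235] yaw -2.41 pt yr 0.0352 xr -0.0004
F [ 2.61 -0.5  -1.58] along -0.38 normal 2.63 M [-0.041 -0.466 -0.303] gap 0.013270681493262687
```

>>> send_rows(targets=[[0.0001, 0.002, 0, 0, 255], [0, 0, 0, 0, 255], [0, 0, 0, 0, 255]])

```text
clock: 13.3
tcp_pos: [0.4948, 0.0778, 0.0235]
orientation: [-0.0, 1.0, -0.021, 0.0]
wrist_force: [0.7, -0.5, -0.6]
finger_gap: 0.0137
```

```bash
python3 fs.py
```

```text
t 13.3 [0.4948 0.0778 0.0235] yaw -2.41 pt yr 0.0372 xr -0.0004
F [ 0.68 -0.49 -0.6 ] along -0.46 normal 0.70 M [-0.167 -0.46  -0.201] gap 0.013683062351595134
```

>>> send_rows(targets=[[0.0001, 0.002, 0, 0, 255], [0, 0, 0, 0, 255], [0, 0, 0, 0, 255]])

```text
clock: 13.6
tcp_pos: [0.4948, 0.0798, 0.0235]
orientation: [-0.0, 1.0, -0.021, 0.0]
wrist_force: [2.2, 0.2, -1.0]
finger_gap: 0.0136
```

```bash
python3 fs.py
```

```text
t 13.6 [0.4948 0.0798 0.0235] yaw -2.41 pt yr 0.0392 xr -0.0004
F [ 2.15  0.19 -1.02] along 0.28 normal 2.14 M [-0.204 -0.434 -0.266] gap 0.013621024492939055
```

>>> send_rows(targets=[[0.0002, 0.001, 0, 0, 255], [0, 0, 0, 0, 255], [0, 0, 0, 0, 255]])

```text
clock: 13.9
tcp_pos: [0.495, 0.0807, 0.0235]
orientation: [-0.0, 1.0, -0.021, -0.0]
wrist_force: [2.0, -0.8, -1.9]
finger_gap: 0.0135
```

```bash
python3 fs.py
```

```text
t 13.9 [0.495  0.0807 0.0235] yaw -2.41 pt yr 0.0401 xr -0.0003
F [ 2.04 -0.77 -1.92] along -0.68 normal 2.07 M [-0.154 -0.425 -0.188] gap 0.013497801201108967
```

>>> send_rows(targets=[[0.0001, 0.001, 0, 0, 255], [0, 0, 0, 0, 255], [0, 0, 0, 0, 255]])

```text
clock: 14.2
tcp_pos: [0.4951, 0.0817, 0.0235]
orientation: [-0.0, 1.0, -0.021, -0.0]
wrist_force: [2.3, -0.4, -1.4]
finger_gap: 0.0139
```

```bash
python3 fs.py
```

```text
t 14.2 [0.4951 0.0817 0.0235] yaw -2.41 pt yr 0.0411 xr -0.0003
F [ 2.35 -0.44 -1.36] along -0.34 normal 2.37 M [-0.168 -0.297 -0.138] gap 0.013894095539984563
```

>>> send_rows(targets=[[0, 0.001, 0, 0, 255], [0, 0, 0, 0, 255], [0, 0, 0, 0, 255]])

```text
clock: 14.5
tcp_pos: [0.4951, 0.0827, 0.0235]
orientation: [-0.0, 1.0, -0.021, -0.0]
wrist_force: [1.6, -1.0, -0.7]
finger_gap: 0.0135
```

```bash
python3 fs.py
```

```text
t 14.5 [0.4951 0.0827 0.0235] yaw -2.41 pt yr 0.0421 xr -0.0003
F [ 1.6  -1.04 -0.71] along -0.97 normal 1.64 M [-0.133 -0.349 -0.139] gap 0.013455029117546029
```

>>> send_rows(targets=[[0, 0.001, 0, 0, 255], [0, 0, 0, 0, 255], [0, 0, 0, 0, 255]])

```text
clock: 14.8
tcp_pos: [0.4951, 0.0837, 0.0235]
orientation: [-0.0, 1.0, -0.021, 0.0]
wrist_force: [0.3, -0.2, -1.6]
finger_gap: 0.0134
```

```bash
python3 fs.py
```

```text
t 14.8 [0.4951 0.0837 0.0235] yaw -2.41 pt yr 0.0431 xr -0.0003
F [ 0.34 -0.23 -1.63] along -0.22 normal 0.35 M [-0.16  -0.301 -0.173] gap 0.01342517227087747
```

>>> send_rows(targets=[[0.0001, 0.001, 0, 0, 255], [0, 0, 0, 0, 255], [0, 0, 0, 0, 255]])

```text
clock: 15.1
tcp_pos: [0.4952, 0.0848, 0.0235]
orientation: [-0.0, 1.0, -0.021, 0.0]
wrist_force: [2.1, -0.6, -1.5]
finger_gap: 0.014
```

```bash
python3 fs.py
```

```text
t 15.1 [0.4952 0.0848 0.0235] yaw -2.4 pt yr 0.0442 xr -0.0003
F [ 2.07 -0.63 -1.47] along -0.54 normal 2.09 M [-0.126 -0.312 -0.149] gap 0.013979270695657055
```

>>> send_rows(targets=[[0, 0.001, 0, 0, 255], [0, 0, 0, 0, 255], [0, 0, 0, 0, 255]])

```text
clock: 15.4
tcp_pos: [0.4953, 0.0857, 0.0235]
orientation: [-0.0, 1.0, -0.021, 0.0]
wrist_force: [1.0, -1.0, -0.4]
finger_gap: 0.0132
```

```bash
python3 fs.py
```

```text
t 15.4 [0.4953 0.0857 0.0235] yaw -2.41 pt yr 0.0451 xr -0.0002
F [ 0.97 -1.03 -0.36] along -0.98 normal 1.02 M [-0.139 -0.286 -0.19 ] gap 0.013182021038754389
```

>>> send_rows(targets=[[0.0001, 0.001, 0, 0, 255], [0, 0, 0, 0, 255], [0, 0, 0, 0, 255]])

```text
clock: 15.7
tcp_pos: [0.4953, 0.0867, 0.0235]
orientation: [-0.0, 1.0, -0.021, 0.0]
wrist_force: [1.0, -0.5, -0.7]
finger_gap: 0.0133
```

```bash
python3 fs.py
```

```text
t 15.7 [0.4953 0.0867 0.0235] yaw -2.41 pt yr 0.0461 xr -0.0002
F [ 1.03 -0.46 -0.68] along -0.42 normal 1.05 M [-0.074 -0.273 -0.181] gap 0.01334098105699144
```

>>> send_rows(targets=[[0, 0.001, 0, 0, 255], [0, 0, 0, 0, 255], [0, 0, 0, 0, 255]])

```text
clock: 16.0
tcp_pos: [0.4953, 0.0877, 0.0235]
orientation: [-0.0, 1.0, -0.021, 0.0]
wrist_force: [2.7, -0.9, -0.3]
finger_gap: 0.0135
```

```bash
python3 fs.py
```

```text
t 16.0 [0.4953 0.0877 0.0235] yaw -2.41 pt yr 0.0471 xr -0.0002
F [ 2.74 -0.86 -0.31] along -0.74 normal 2.77 M [-0.137 -0.393 -0.101] gap 0.013476458309667679
```

>>> send_rows(targets=[[0, 0.001, 0, 0, 255], [0, 0, 0, 0, 255], [0, 0, 0, 0, 255]])

```text
clock: 16.3
tcp_pos: [0.4954, 0.0887, 0.0235]
orientation: [-0.0, 1.0, -0.021, 0.0]
wrist_force: [1.0, -0.8, -1.6]
finger_gap: 0.0131
```

```bash
python3 fs.py
```

```text
t 16.3 [0.4954 0.0887 0.0235] yaw -2.41 pt yr 0.0481 xr -0.0002
F [ 0.96 -0.77 -1.61] along -0.73 normal 0.99 M [-0.134 -0.335 -0.196] gap 0.013148194231361198
```

>>> send_rows(targets=[[0.0001, 0.001, 0, 0, 255], [0, 0, 0, 0, 255], [0, 0, 0, 0, 255]])

```text
clock: 16.6
tcp_pos: [0.4954, 0.0896, 0.0235]
orientation: [0.0, 1.0, -0.021, 0.0]
wrist_force: [2.6, -0.4, -0.5]
finger_gap: 0.0137
```

```bash
python3 fs.py
```

```text
t 16.6 [0.4954 0.0896 0.0235] yaw -2.42 pt yr 0.0490 xr -0.0002
F [ 2.62 -0.44 -0.52] along -0.32 normal 2.64 M [-0.255 -0.299 -0.216] gap 0.013676071407153236
```

>>> send_rows(targets=[[0, 0.001, 0, 0, 255], [0, 0, 0, 0, 255], [0, 0, 0, 0, 255]])

```text
clock: 16.9
tcp_pos: [0.4954, 0.0903, 0.0235]
orientation: [0.0, 1.0, -0.021, -0.0]
wrist_force: [0.5, -3.6, -0.7]
finger_gap: 0.0133
```

```bash
python3 fs.py
```

```text
t 16.9 [0.4954 0.0903 0.0235] yaw -2.43 pt yr 0.0497 xr -0.0003
F [ 0.5  -3.58 -0.67] along -3.55 normal 0.66 M [-0.769 -0.198 -0.206] gap 0.013257731970935589
```

>>> send_rows(targets=[[0.0001, 0.001, 0, 0, 255], [0, 0, 0, 0, 255], [0, 0, 0, 0, 255]])

```text
clock: 17.2
tcp_pos: [0.4954, 0.0914, 0.0235]
orientation: [0.0, 1.0, -0.021, -0.0]
wrist_force: [-0.5, -4.6, -0.2]
finger_gap: 0.0138
```

```bash
python3 fs.py
```

```text
t 17.2 [0.4954 0.0914 0.0235] yaw -2.42 pt yr 0.0508 xr -0.0003
F [-0.51 -4.58 -0.22] along -4.60 normal -0.31 M [-0.974 -0.137 -0.244] gap 0.013821177144639643
```

>>> send_rows(targets=[[0, 0.001, 0, 0, 255], [0, 0, 0, 0, 255], [0, 0, 0, 0, 255]])

```text
clock: 17.5
tcp_pos: [0.4954, 0.0924, 0.0235]
orientation: [0.0, 1.0, -0.021, -0.0]
wrist_force: [1.4, -4.3, -0.9]
finger_gap: 0.0135
```

```bash
python3 fs.py
```

```text
t 17.5 [0.4954 0.0924 0.0235] yaw -2.42 pt yr 0.0518 xr -0.0004
F [ 1.36 -4.25 -0.85] along -4.19 normal 1.54 M [-1.157 -0.096 -0.255] gap 0.013461122612118024
```

>>> send_rows(targets=[[0, 0.0007, 0, 0, 255], [0, 0, 0, 0, 255], [0, 0, 0, 0, 255]])

```text
clock: 17.8
tcp_pos: [0.4955, 0.093, 0.0235]
orientation: [0.0, 1.0, -0.021, -0.0]
wrist_force: [0.6, -5.2, -0.0]
finger_gap: 0.0133
```

```bash
python3 fs.py
```

```text
t 17.8 [0.4955 0.093  0.0235] yaw -2.43 pt yr 0.0524 xr -0.0003
F [ 0.65 -5.24 -0.04] along -5.21 normal 0.88 M [-1.271 -0.136 -0.258] gap 0.013316747009568364
```

>>> send_rows(targets=[[0, 0, -0.0004, 0, 255], [0, 0, -0.0004, 0, 255], [0, 0, 0, 0, 255], [0, 0, 0, 0, 255]])

```text
clock: 18.2
tcp_pos: [0.4955, 0.0933, 0.0229]
orientation: [0.0, 1.0, -0.021, 0.0]
wrist_force: [0.0, -5.1, 1.9]
finger_gap: 0.0134
```

```bash
python3 fs.py
```

```text
t 18.2 [0.4955 0.0933 0.0229] yaw -2.42 pt yr 0.0527 xr -0.0003
F [ 0.03 -5.13  1.85] along -5.13 normal 0.25 M [-0.971 -0.017 -0.264] gap 0.01338578405988088
```

>>> send_rows(targets=[[0, 0, 0, 0, 205], [0, 0, 0, 0, 195], [0, 0, 0, 0, 170], [0, 0, 0, 0, 150], [0, 0, 0, 0, 150], [0, 0, 0, 0, 150]])

```text
clock: 18.8
tcp_pos: [0.4955, 0.0935, 0.0227]
orientation: [-0.0, 1.0, -0.021, 0.0]
wrist_force: [1.0, -0.8, -0.3]
finger_gap: 0.0355
```

```bash
python3 fs.py; python3 snap.py w7
```

```text
t 18.8 [0.4955 0.0935 0.0227] yaw -2.4 pt yr 0.0529 xr -0.0003
F [ 0.98 -0.8  -0.28] along -0.75 normal 1.02 M [ 0.038  0.037 -0.014] gap 0.0354623489684838
[0.4955 0.0935 0.0227] [-1.000e-04  9.998e-01 -2.100e-02  0.000e+00] 18.8 [ 0.98 -0.8  -0.28]
```

View pics/w7.png

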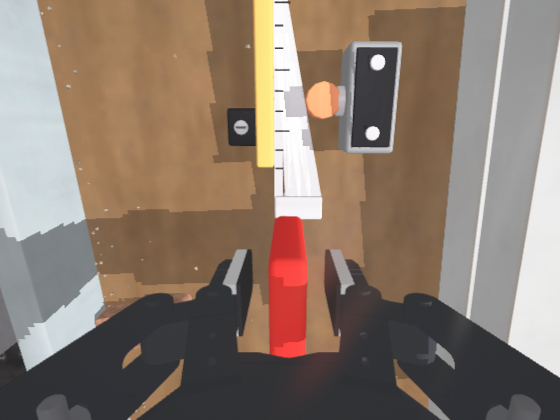

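>>> send_rows(targets=[[0, 0, 0.01, 0, 150], [0, 0, 0.02, 0, 150], [0, 0, 0.03, 0, 150], [0, 0, 0.03, 0, 150], [-0.02, 0, 0.03, 0, 150], [-0.02, 0, 0.02, 0, 150], [0, 0, 0, 0, 150], [0, 0, 0, 0, 150], [0, 0, 0, 0, 150]])

```text
clock: 19.75
tcp_pos: [0.4558, 0.0933, 0.1622]
orientation: [0.0, 1.0, -0.021, -0.0]
wrist_force: [0.4, 0.4, 0.0]
finger_gap: 0.0352
```

```bash
python3 snap.py w8;python3 -c "
import cv2;a=cv2.imread('pics/w8.png')[0:260,220:480];cv2.imwrite('pics/w8z.png',cv2.resize(a,None,fx=2.3,fy=2.3,interpolation=cv2.INTER_CUBIC))"
```

```text
[0.4558 0.0933 0.1622] [ 0.000e+00  9.998e-01 -2.110e-02 -1.000e-04] 19.75 [0.44 0.36 0.02]
```

View pics/w8z.png

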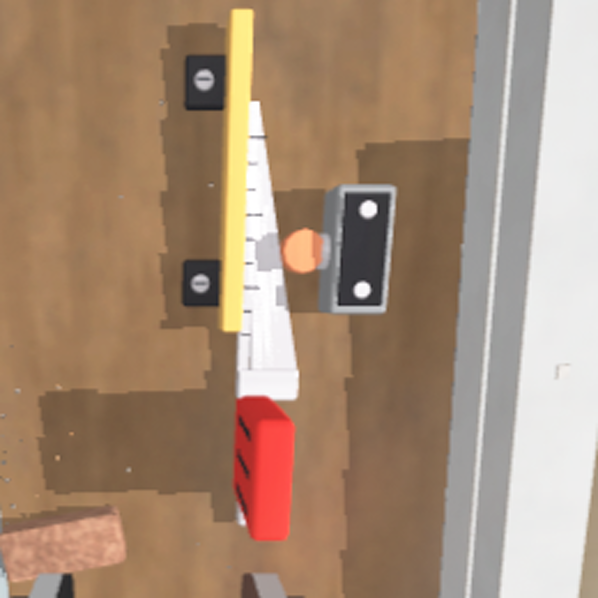

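```bash
python3 - <<'E'
from h import *
f="w8.npz"
Z=lambda x,y:(220+x/2.3-.3,y/2.3-.3)
O=np.array([.4927,.1708]);d=np.array([.0436,.999]);n=np.array([.999,-.0436])
def rf(x,y,h): 
    p=ray(f,Z(x,y),h)[:2]-O; return (1000*np.array([p@n,p@d])).round(1)
print("rail ends",rf(253,11,.018),rf(242,330,.018),"shoe",rf(304,251,.017))
print("point left/right",rf(250,101,.008),rf(260,101,.008),"root R",rf(297,371,.008),"edge visible near mouth",rf(239.5,335,.008),rf(237,370,.008))
from workcell import monitor,eyes
r=eyes.read_camera("wrist")
for k in["gauge_point","gauge_grip"]:
  for t in eyes.tip_of(k,"wrist")[:1]:
    p=np.array(t["xyz"]);q=p[:2]-O;print(k,t["conf"],q@n,q@d,p[2])
a=cv2.absdiff(r["img"],np.load(f)["img"]); print("max diff mean",a.mean())
E
```

```text
rail ends [-0.2 78.6] [ -0.4 -29.6] shoe [22.1 -0.4]
point left/right [ 1.  52.6] [ 4.7 52.6] root R [ 23.6 -46.5] edge visible near mouth [ -0.2 -32.2] [ -0.7 -46.1]
gauge_point 0.82 0.0015111799999999592 0.05481534 0.004
gauge_grip 0.65 0.0035696999999999673 -0.07491192 0.0343
max diff mean 1.4263874716553289
```

```bash
python3 -c "
from workcell import ticket
print(ticket.hand_in())"
```

```text
the job is handed in; nothing more can be done
None
```

I gripped the gauge by its red grip and slid it point first along the rail. I then released it nipped between the rail and the shoe and handed the job in at about 20 s of the 72 s allowed. No verdict came back, so the end state below is from my own checks.

- **Feel:** the shoe first touched with the point about 49 mm past it, a gap of roughly 13.9 mm. I pushed about 3 mm further. That should give a shoe force of about 4 N, worked out from the spring figures. The push felt along the blade was about 5 N.
- **After release:** in the wrist picture the gauge lies flat with its straight edge on the rail face, within about 1° of it. The point is about 53 mm past the shoe and 0 to 1 mm from the face. The gripper is clear at 0.16 m up.
- **Bystanders:** the battery, cleaning block and tin were not touched by any planned move. I did not re-measure them at the end.
- **Disagreements:** before insertion the picture put the gap at about 12.9 mm, 1 mm less than felt. It also showed the shoe displaced about 1.2 mm, against the 0.6 mm expected from the travel. Both differences are within the 2 mm calibration error.
- **Not measured:** the bearing force on the rail could not be read directly. It should be about 4 N, or 6 to 7 N if the larger shoe displacement is right, and the allowed range is 0.7 to 8 N.

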